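# Close the spouts left up on two dye bottles

### The arm

A 7-joint arm with a two-finger parallel gripper is mounted at the origin on the work surface. World frame = base frame: x ahead of the robot, y to its left, z up, the work surface at z = 0. Lengths are in m, angles in rad, forces in N, time in s.
With the tool pointing down it reaches from about 0.35 to 0.9 m from the base axis. Payload 7.2 kg.
Tool frame: the origin (TCP) lies at the very end of the fingers, on their centre line; the grasp point (between the pads) lies pinch_z behind it (pinch_z is the distance from the TCP to the grasp point, in m); z points along the fingers, y is the line along which they close (so a half turn about z gives the same grasp; the last joint's range is limited). The gripper opens to 85 mm and grips with 20 to 120 N. Pads are 22 mm wide; open, the fingers measure 114 mm over their backs; the gripper's body (76 mm by 85 mm) begins 54 mm behind the grasp point. The pads swing forward as they close: fully open they stand 13 mm farther back than shut.
Start: joints at [-1.277, 0.411, -0.013, 1.596, 0.006, 1.134, -0.082], TCP at [0.221, 0.585, 0.231] pointing down, gripper open.
Joint ranges: [-2.95, 2.95], [-0.29, 1.99], [-1.47, 1.44], [0.14, 2.54], [-1.03, 4.17], [0.13, 1.85], [-2.86, 2.86]. Speed limits (rad/s): [2.39, 2.39, 3.01, 3.01, 3.14, 3.14, 3.14].

### API

Orientations are given as a rotation vector (axis times angle).
In Python, from station import * gives the robot as it stands.
- The arm moves only by the shell command python3 -m creep 'ROWS' [FORCE]. ROWS is JSON, a list of rows, each a list of 5 numbers: the gripper command: -1 is shut, 1 is fully open, values between are in proportion, then the shift along the world's x, y, z in m, then the turn about the world's z in rad. In form: [[hand, x, y, z, spin], ...]. A call has 1 to 5 rows; each row shifts and turns the commanded pose from where the row before left it; what a row does not reach is not made up. A row lasts 1/10 s, in which the tool goes at most 50 mm and 8.59 degrees, less where a joint would pass 70% of its speed; a pose out of reach is approached as far as the arm can. A call is refused whole if a number of a shift passes 0.05 or a number of a turn 0.15, either way. A call with a gripper value outside its range is refused whole. The fingers move at their own pace and stop on an object; FORCE is the grip in N (left out, the last holds). Time passes only in rows, so rows that do not move let the fingers close. It gives the time, the measured TCP pose, the force, the opening and the grip force at its end, in the units of the state.
- observe(): the state, without advancing time (a new reading comes with each control period).
- grab_frame(name): name is "scene" or "top"; returns a dict with "frame" (420x560x3 uint8, red, green, blue), "mtx" (3x3 intrinsics, pixels), "rvec" (rotation vector, rad) and "tvec" (3), from world to camera coordinates, as OpenCV has them. Camera axes: x right, y down, z forward; pixel columns grow to the right and rows downward; lengths in m; the calibration is good to about 2 mm. A picture is of the moment at which its call begins. There is no depth.
- sign_off(): hands the job in; it is judged then, once.
The state is a dict: "time": time; "q": joint angles; "qd": joint speeds; "effort": joint torques, N m; "tcp_pos": TCP position; "ee_rot": TCP orientation; "wrist_force": force on the tool from outside, world axes, zero at the start; "wrist_torque": the same for the moment, N m; "finger_gap": finger opening in m; "gripper_force": force on a finger pad.
Only numpy, scipy, OpenCV 4.12 (cv2) and the standard library are available. Lean on these libraries where they do the work, as an engineer would, in place of code of your own. Each camera call takes 0.05 s, during which the arm holds its last target. There are 200 camera calls.

### The job

Two of the dye bottles standing in the clear tub have been left with their push-pull spouts pulled up. Press each of these two raised spouts gently down with the fingertips until it is fully home, then withdraw clear of the bottles. Do not lift, shift or tip any bottle, do not touch the four others (two with their spouts already down, two with cone nozzles), and leave everything else on the table where it stands.

Things in the scene. Friction and masses are not known exactly. Their poses are not given: they have to be found in the camera images.
- tub: clear plastic storage tub, 316 mm (its y) by 216 mm (its x) by 95 mm high, walls and floor 4 mm, open at the top, which does not move. Origin: centre of its underside. Six bottles stand in it in two rows of three, about 96 mm apart along its x and 95 mm along its y, in any order
- bottle_a: a squeeze bottle of translucent plastic, dark dye inside, white cap, round body 66 mm across with its top at 151 mm, screw cap 39 mm across with its top at 176 mm, on which the white push-pull spout sits. Origin: centre of the bottle's underside, z up along the bottle, yaw arbitrary. About 0.4 kg, standing loose on the tub's floor (4 mm thick) with its spout pulled UP: to be closed
- bottle_b: a squeeze bottle of translucent plastic, dark dye inside, white cap, round body 66 mm across with its top at 151 mm, screw cap 39 mm across with its top at 176 mm, on which the white push-pull spout sits. Origin: centre of the bottle's underside, z up along the bottle, yaw arbitrary. About 0.4 kg, standing loose on the tub's floor (4 mm thick) with its spout pulled UP: to be closed
- spout_a_top (a point): centre of the flat top of bottle_a's push-pull spout, a white sleeve 20 mm tall with a 21 mm wide lip at its top and a thinner 10 mm neck that shows beneath it when it is up. When home this point is 197 mm above the bottle's underside; raised it is 7 to 9 mm higher. The spout slides straight down along the bottle against about 3 N of friction, stays where it is left and stops firmly at home; the soft bottle under it gives 1 mm for each 5 N and springs back
- spout_b_top (a point): the same point of bottle_b's spout
- spout_a (a joint): how far bottle_a's spout is up, in m: 0 home (closed), 0.009 fully up
- spout_b (a joint): how far bottle_b's spout is up, in m: 0 home (closed), 0.009 fully up
- spout_c (a joint): the same for bottle_c's spout, which is already home (0)
- spout_d (a joint): the same for bottle_d's spout, which is already home (0)
- bottle_c: a bottle like bottle_a but with its spout already home, its top 197 mm above the underside: leave alone. Origin: centre of its underside
- bottle_d: a second bottle with its spout already home: leave alone. Origin as bottle_c
- bottle_e: a bottle of the same body but with a pointed cone nozzle in place of the push-pull spout, 232 mm tall: leave alone. Origin: centre of its underside
- bottle_f: a second bottle with a cone nozzle, 232 mm tall: leave alone. Origin as bottle_e
- jar: white powder jar with a lid, 86 mm across, 115 mm tall, beside the tub; origin under its centre
- beaker: clear measuring jug, 92 mm across, 105 mm tall, with a handle; origin under its centre
- funnel: grey funnel standing mouth down, 92 mm across, 95 mm tall; origin under its centre
- spare_cap: a spare white cone-nozzle cap standing on the table, 39 mm across, 80 mm tall; origin under its centre. Other equipment stands well clear of the tub: a wire rack (40 mm high), boxes (180 mm) and a soap pump (215 mm) to the right and behind, a bench scale (45 mm) and a glove carton (75 mm) to the left and behind, a floor dryer (360 mm) at the far left end of the table
Not all that is in view belongs to the job. What is shaped like the bottle_b but brown, orange or turquoise is not meant.

How it is judged:
At the end, for the whole second after the job is handed in: Both raised spouts are home (within 1.5 mm) and those of the two closed bottles still are; all six bottles stand upright (within 0.1 rad), at rest, within 20 mm of where they stood; the jar, jug, funnel and spare cap are within 30 mm of where they stood (value of joint each of spout_a, spout_b, spout_c, spout_d below 0.0015 m and angle between each of bottle_a, bottle_b, bottle_c, bottle_d, bottle_e, bottle_f's own z axis and vertical below 0.1 rad and distance of each of bottle_a, bottle_b, bottle_c, bottle_d, bottle_e, bottle_f from where it was at the start of the episode below 0.02 m and distance of each of jar, beaker, funnel, spare_cap from where it was at the start of the episode below 0.03 m and linear speed of each of bottle_a, bottle_b, bottle_c, bottle_d, bottle_e, bottle_f below 0.02 m/s); the robot touches nothing.
It fails at once if one of the four bottles to be left alone is touched (more than 2 N) (contact force between any of the fingers, the arm and bottle_c above 2 N or contact force between any of the fingers, the arm and bottle_d above 2 N or contact force between any of the fingers, the arm and bottle_e above 2 N or contact force between any of the fingers, the arm and bottle_f above 2 N).
It fails at once if a bottle is lifted (its underside more than 12 mm above the table) (height (world z) of any of bottle_a, bottle_b, bottle_c, bottle_d, bottle_e, bottle_f above 0.012 m).
It fails at once if a bottle is tipped by more than 0.25 rad (angle between any of bottle_a, bottle_b, bottle_c, bottle_d, bottle_e, bottle_f's own z axis and vertical above 0.25 rad).
It fails at once if a bottle to be closed is pressed with more than 30 N (contact force between any of the fingers, the arm and bottle_a above 30 N or contact force between any of the fingers, the arm and bottle_b above 30 N).
It fails at once if another thing on the table is shoved by more than 30 mm (distance of any of jar, beaker, funnel, spare_cap from where it was at the start of the episode above 0.03 m).
It also fails if it takes over 38 s, if anything falls off the work surface, if the arm or the gripper's body presses on something with over 40 N, if the wrist force passes 120 N, or if a joint passes its speed limit or range.

## Working session

There is one attempt and no reset: what is moved stays moved. The work goes in short steps, Python scripts to look and compute and a shell command to move; the robot and the scene stay as the last step left them, time stands still between calls to the robot, and variables do not carry over. Pictures are saved under pics/ and viewed, at most 10 in all, crops included, and the job is handed in when it is done.

```bash
mkdir -p pics; ls; python3 - <<'E'
from station import *
import cv2,numpy as np
s=observe();print(s)
for n in("scene","top"):
    d=grab_frame(n);cv2.imwrite(f"pics/{n}0.png",d["frame"][:,:,::-1])
    np.savez(f"{n}.npz",**d);R=cv2.Rodrigues(np.array(d["rvec"]))[0];print(n,d["mtx"],-R.T@np.array(d["tvec"]).ravel(),R[2])
E
```

```text
pics
{'time': 0.0, 'q': array([-1.27719034,  0.41192001, -0.01274977,  1.59706786,  0.00561254,
        1.13430503, -0.08220477]), 'qd': array([-0.00213518, -0.00030712,  0.00192635, -0.00012575,  0.00014386,
        0.00047426, -0.00015264]), 'effort': array([-1.37595489e-03, -6.00636077e+01,  6.81473427e-01, -2.99398166e+01,
        1.37234220e-02,  1.10443711e-02, -1.33645415e-05]), 'tcp_pos': array([0.22106898, 0.58404895, 0.2304306 ]), 'ee_rot': array([-5.65102558e-01, -3.09015989e+00,  2.59801495e-03]), 'wrist_force': array([ 0.28928612, -1.05386392,  0.21960742]), 'wrist_torque': array([-0.05729962,  0.02626031, -0.03007336]), 'gripper_force': 0.0, 'finger_gap': 0.08547930170028861}
scene [[443.61690044   0.         277.24080796]
 [  0.         443.61690044 207.32387499]
 [  0.           0.           1.        ]] [ 0.88258032 -0.52555303  1.06610121] [-0.34116068  0.51227131 -0.78815449]
top [[411.51667337   0.         276.11105278]
 [  0.         411.51667337 204.13239777]
 [  0.           0.           1.        ]] [0.44158396 0.06070359 1.15693634] [ 0.05099664  0.01547375 -0.99857894]
```

View pics/scene0.png

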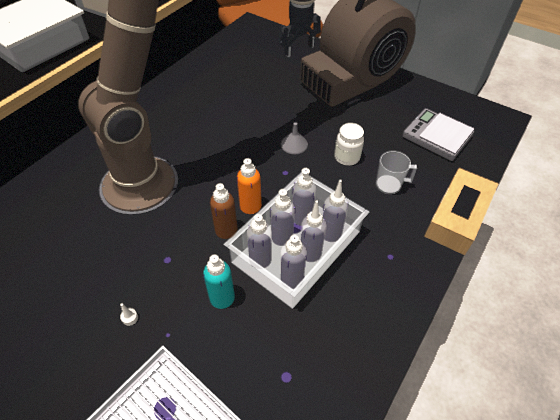

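View pics/top0.png

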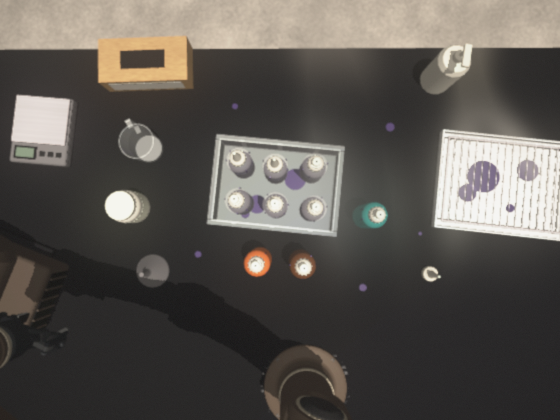

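The scene picture shows the tub around (297,235) with six bottles. In the top picture it sits around (277,185), with caps near (238,158), (275,163), (316,163), (236,201), (276,205) and (315,208). I'll enlarge both.

```bash
python3 - <<'E'
import cv2
a=cv2.imread("pics/scene0.png")[165:285,230:370];cv2.imwrite("pics/sc.png",cv2.resize(a,None,fx=5,fy=5,interpolation=cv2.INTER_CUBIC)[:600])
a=cv2.imread("pics/top0.png")[140:225,215:335];cv2.imwrite("pics/tc.png",cv2.resize(a,None,fx=6,fy=6,interpolation=cv2.INTER_CUBIC))
E
```

```text
(no output)
```

View pics/sc.png

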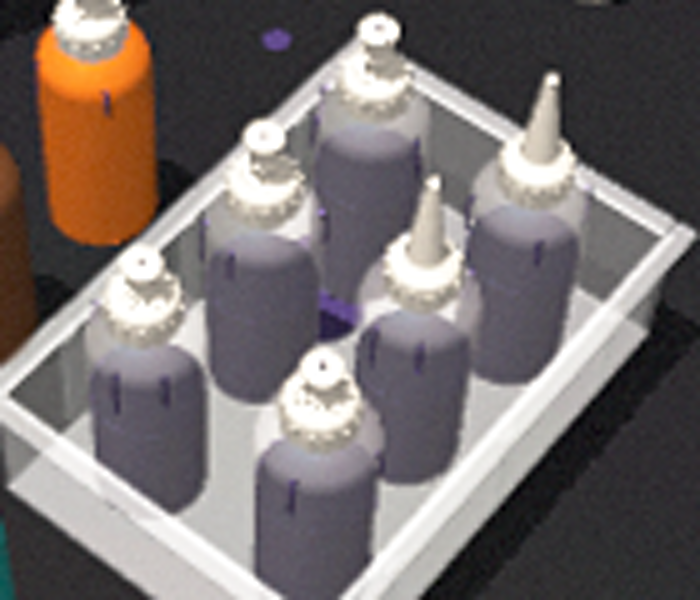

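View pics/tc.png

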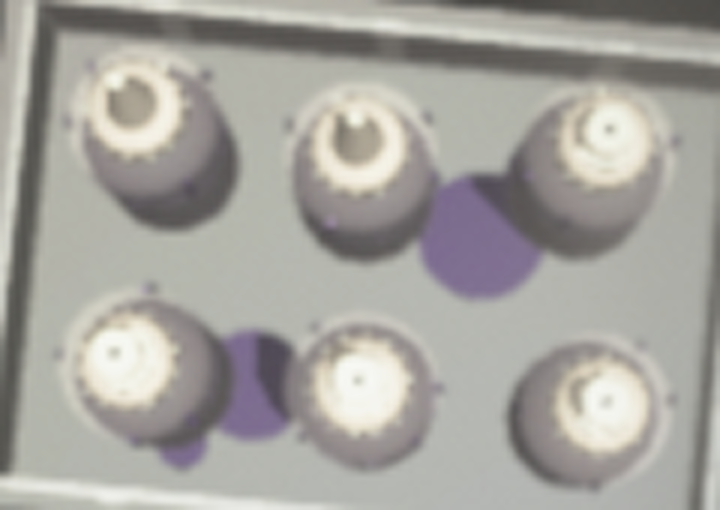

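The scene crop shows necks beneath the spouts at crop (378,31) and (264,137), so those two are raised. The spouts at (142,263) and (322,366) are down, and the cones are at (433,185) and (552,80). In the top crop the matching dots are (116,353), (358,380), (604,402) and (609,130). Next I'll triangulate all four.

```bash
cat >h.py <<'E'
import cv2,numpy as np
C={n:dict(np.load(n+".npz")) for n in("scene","top")}
P={n:c["mtx"]@np.hstack([cv2.Rodrigues(c["rvec"])[0],c["tvec"].reshape(3,1)]) for n,c in C.items()}
def tri(s,t):
    X=cv2.triangulatePoints(P["scene"],P["top"],np.array(s,float).reshape(2,1),np.array(t,float).reshape(2,1))
    return (X[:3]/X[3]).ravel()
def proj(n,X):
    p=P[n]@np.append(X,1);return p[:2]/p[2]
def onz(n,p,z):
    A=P[n];M=np.c_[A[:,:2],A[:,2]*z+A[:,3]];x=np.linalg.solve(M,np.r_[p,1]);return x[:2]/x[2]
E
python3 - <<'E'
from h import *
def f(u,k,o):return (np.array(u)+.5)/k-.5+o
for n,s,t in[("far",(378,31),(116,353)),("mid",(264,137),(358,380)),("left",(142,263),(604,402)),("front",(322,366),(609,130)),("cone1",(433,180),(355,117)),("cone2",(552,77),(118,82))]:
    s=f(s,5,[230,165]);t=f(t,6,[215,140]);X=tri(s,t)
    print(n,X.round(4),"err",(proj("scene",X)-s).round(2),(proj("top",X)-t).round(2),"z.21: scene",onz("scene",s,.209).round(4),"top",onz("top",t,.209).round(4))
E
```

```text
far [0.5035 0.1734 0.2086] err [-0.2   0.02] [-0.16 -0.22] z.21: scene [0.5041 0.1735] top [0.503 0.173]
mid [0.4935 0.0802 0.2073] err [-0.28  0.02] [-0.21 -0.28] z.21: scene [0.4949 0.0794] top [0.4928 0.0797]
left [ 0.4857 -0.0149  0.2004] err [-0.3   0.01] [-0.22 -0.29] z.21: scene [ 0.4902 -0.0196] top [ 0.4846 -0.0148]
front [ 0.5913 -0.0171  0.2017] err [-0.23  0.02] [-0.16 -0.22] z.21: scene [ 0.5942 -0.021 ] top [ 0.5897 -0.0168]
cone1 [0.5901 0.0809 0.2396] err [-0.17  0.02] [-0.13 -0.18] z.21: scene [0.5796 0.1036] top [0.5946 0.0812]
cone2 [0.6042 0.1705 0.239 ] err [-0.54  0.08] [-0.4  -0.57] z.21: scene [0.5951 0.1968] top [0.6082 0.1732]
```

The heights agree with the data: raised spouts at about 0.208, closed about 0.201, cone tips about 0.236–0.24. The targets are (0.5035, 0.1735) and (0.4935, 0.080). I'll shut the gripper and travel at z≈0.27.

```bash
python3 -m creep '[[-1,0,0,0.02,0],[-1,0.01,-0.01,0.02,0],[-1,0.023,-0.034,0,0],[-1,0.023,-0.034,0,0],[-1,0.023,-0.034,0,0]]' 20; python3 -m creep '[[-1,0.023,-0.034,0,0],[-1,0.023,-0.034,0,0],[-1,0.023,-0.034,0,0],[-1,0.023,-0.034,0,0],[-1,0.023,-0.034,0,0]]'; python3 -c "
from station import *
print([k for k in globals() if k[0]!='_']); print(globals().get('pinch_z'))"
```

```text
time: 0.6
tcp_pos: [0.3008, 0.4711, 0.271]
ee_rot: [-0.564, -3.09, 0.001]
wrist_force: [0.6, 0.7, -0.1]
finger_gap: 0.012
gripper_force: 0.0
time: 1.1
tcp_pos: [0.4158, 0.3009, 0.2711]
ee_rot: [-0.565, -3.09, 0.0]
wrist_force: [0.6, 0.9, -0.8]
finger_gap: 0.0001
gripper_force: 0.0
['grab_frame', 'sign_off', 'observe', 'IKError', 'pinch_z']
0.0187
```

```bash
python3 -m creep '[[-1,0.022,-0.032,0,0],[-1,0.022,-0.032,0,0],[-1,0.022,-0.032,-0.01,0],[-1,0.022,-0.032,-0.01,0],[-1,0,0,-0.015,0]]'; python3 -m creep '[[-1,0,0,0,0],[-1,0,0,0,0]]'
python3 - <<'E'
from station import *
import cv2,numpy as np
ims=[]
from h import *
X=observe()["tcp_pos"];print(X)
d=grab_frame("scene")["frame"][:,:,::-1];a=cv2.resize(d[130:250,250:330],None,fx=5,fy=5,interpolation=cv2.INTER_CUBIC)
d=grab_frame("top")["frame"][:,:,::-1];b=cv2.resize(d[140:240,210:290],None,fx=5,fy=5,interpolation=cv2.INTER_CUBIC)
b=cv2.copyMakeBorder(b,0,100,0,0,0)
cv2.imwrite("pics/a1.png",np.hstack([a,b]));print((proj("scene",X)-[250,130])*5,(proj("top",X)-[210,140])*5)
E
```

```text
time: 1.6
tcp_pos: [0.5063, 0.1688, 0.2364]
ee_rot: [0.577, 3.085, -0.002]
wrist_force: [0.3, 0.3, 0.2]
finger_gap: -0.0
gripper_force: 0.0
time: 1.8
tcp_pos: [0.5027, 0.1751, 0.2361]
ee_rot: [-0.564, -3.089, 0.001]
wrist_force: [-0.1, 0.3, 0.7]
finger_gap: 0.0
gripper_force: 0.0
[0.5026528  0.17514405 0.23612745]
[278.31990449 165.05517578] [107.72114407 288.83262177]
```

View pics/a1.png

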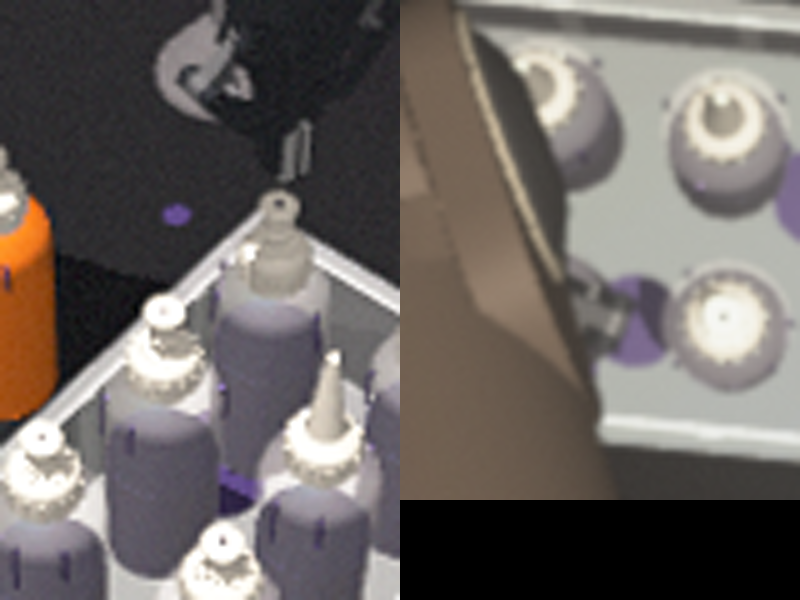

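The fingers sit right above the far spout (280,205), which is still raised. Descending gently.

```bash
python3 -m creep '[[-1,0.001,-0.001,-0.006,0],[-1,0,0,-0.006,0],[-1,0,0,-0.006,0],[-1,0,0,-0.003,0],[-1,0,0,0,0]]'; python3 -m creep '[[-1,0,0,-0.002,0],[-1,0,0,-0.002,0],[-1,0,0,0,0]]';python3 -m creep '[[-1,0,0,-0.002,0],[-1,0,0,0,0]]';python3 -m creep '[[-1,0,0,-0.002,0],[-1,0,0,0,0]]'
```

```text
time: 2.4
tcp_pos: [0.5039, 0.1735, 0.2146]
ee_rot: [-0.565, -3.089, 0.001]
wrist_force: [0.6, -0.5, 0.8]
finger_gap: 0.0
gripper_force: 0.0
time: 2.7
tcp_pos: [0.5042, 0.1735, 0.2111]
ee_rot: [-0.565, -3.09, 0.0]
wrist_force: [-0.6, 0.5, -0.2]
finger_gap: -0.0003
gripper_force: 0.0
time: 2.9
tcp_pos: [0.5044, 0.1736, 0.2094]
ee_rot: [0.565, 3.09, 0.0]
wrist_force: [0.4, -0.5, 1.4]
finger_gap: -0.0003
gripper_force: 0.6
time: 3.1
tcp_pos: [0.5044, 0.1736, 0.2074]
ee_rot: [0.565, 3.09, 0.001]
wrist_force: [0.7, -0.8, 1.3]
finger_gap: 0.0001
gripper_force: 1.2
```

```bash
python3 -m creep '[[-1,0,0,-0.002,0],[-1,0,0,0,0]]';python3 -m creep '[[-1,0,0,-0.002,0],[-1,0,0,0,0]]';python3 -m creep '[[-1,0,0,-0.001,0],[-1,0,0,0,0]]';python3 -m creep '[[-1,0,0,-0.001,0],[-1,0,0,0,0]]'
```

```text
time: 3.3
tcp_pos: [0.5044, 0.1736, 0.2052]
ee_rot: [0.565, 3.09, 0.0]
wrist_force: [-0.7, 0.5, 2.9]
finger_gap: -0.0002
gripper_force: 1.2
time: 3.5
tcp_pos: [0.5043, 0.1735, 0.2031]
ee_rot: [0.565, 3.09, 0.0]
wrist_force: [1.3, -0.5, 2.3]
finger_gap: 0.0003
gripper_force: 1.2
time: 3.7
tcp_pos: [0.5043, 0.1736, 0.2022]
ee_rot: [0.565, 3.09, 0.0]
wrist_force: [-0.0, 0.5, 3.0]
finger_gap: -0.0001
gripper_force: 1.3
time: 3.9
tcp_pos: [0.5042, 0.1736, 0.2012]
ee_rot: [0.565, 3.09, 0.0]
wrist_force: [1.3, -0.2, 1.8]
finger_gap: -0.0002
gripper_force: 1.3
```

Sliding against about 3 N; it should reach home about now.

```bash
python3 -m creep '[[-1,0,0,-0.001,0],[-1,0,0,0,0]]';python3 -m creep '[[-1,0,0,-0.001,0],[-1,0,0,0,0]]'
```

```text
time: 4.1
tcp_pos: [0.5043, 0.1736, 0.2003]
ee_rot: [0.565, 3.09, 0.0]
wrist_force: [1.4, 0.4, 3.5]
finger_gap: -0.0003
gripper_force: 1.8
time: 4.3
tcp_pos: [0.5045, 0.1736, 0.1997]
ee_rot: [0.565, 3.09, 0.001]
wrist_force: [-0.5, -0.4, 7.2]
finger_gap: -0.0
gripper_force: 3.4
```

```bash
python3 -m creep '[[-1,0,0,-0.001,0],[-1,0,0,0,0]]';python3 -m creep '[[-1,0,0,-0.0005,0],[-1,0,0,0,0],[-1,0,0,0,0]]'
```

```text
time: 4.5
tcp_pos: [0.5045, 0.1736, 0.199]
ee_rot: [0.565, 3.09, 0.001]
wrist_force: [-1.3, -0.6, 9.4]
finger_gap: 0.0003
gripper_force: 4.9
time: 4.8
tcp_pos: [0.5046, 0.1736, 0.1988]
ee_rot: [0.565, 3.089, 0.001]
wrist_force: [-1.2, 0.4, 10.8]
finger_gap: 0.0005
gripper_force: 5.5
```

The force is now rising at about 5 N/mm to 11 N, so the spout is on its stop. Withdrawing and moving to the second one.

```bash
python3 -m creep '[[-1,0,0,0.005,0],[-1,0,0,0.02,0],[-1,0,0,0.02,0],[-1,-0.004,-0.03,0,0],[-1,-0.004,-0.03,0,0]]'; python3 -m creep '[[-1,-0.003,-0.03,0,0],[-1,0,-0.0035,0,0],[-1,0,0,-0.01,0],[-1,0,0,-0.01,0],[-1,0,0,0,0]]'
python3 - <<'E'
from station import *
from h import *
X=observe()["tcp_pos"];print(X)
d=grab_frame("scene")["frame"][:,:,::-1];cv2.imwrite("pics/a2.png",cv2.resize(d[140:260,240:360],None,fx=5,fy=5,interpolation=cv2.INTER_CUBIC));print((proj("scene",X)-[240,140])*5)
E
```

```text
time: 5.3
tcp_pos: [0.4957, 0.1135, 0.2427]
ee_rot: [-0.562, -3.09, 0.0]
wrist_force: [0.7, 0.2, 0.1]
finger_gap: -0.0001
gripper_force: 0.0
time: 5.8
tcp_pos: [0.492, 0.0811, 0.2206]
ee_rot: [-0.562, -3.088, 0.002]
wrist_force: [-0.5, 1.0, -0.3]
finger_gap: -0.0002
gripper_force: 0.0
[0.49197902 0.08113492 0.22058082]
[209.4174375  240.49035066]
```

View pics/a2.png

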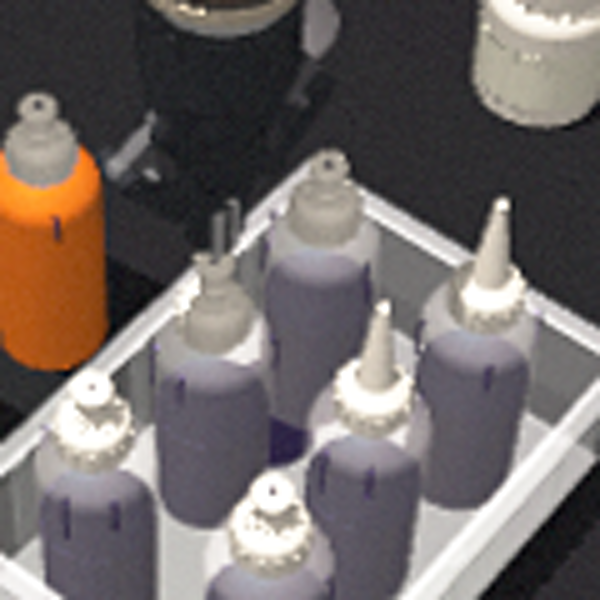

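The far spout (330,165) now sits lower on its cap and its bottle is in place. The fingers are just above the middle spout (213,260). Pressing that one.

```bash
python3 -m creep '[[-1,0.0015,-0.001,-0.005,0],[-1,0,0,-0.004,0],[-1,0,0,0,0]]'; for i in 1 2 ; do python3 -m creep '[[-1,0,0,-0.002,0],[-1,0,0,-0.002,0],[-1,0,0,0,0]]'|grep -E "tcp|wrist"; done; python3 -m creep '[[-1,0,0,-0.001,0],[-1,0,0,-0.001,0],[-1,0,0,0,0]]'
```

```text
time: 6.15
tcp_pos: [0.4945, 0.0791, 0.2132]
ee_rot: [-0.565, -3.09, 0.001]
wrist_force: [-1.2, -0.7, -0.7]
finger_gap: 0.0001
gripper_force: 0.0
tcp_pos: [0.4946, 0.0791, 0.2096]
wrist_force: [0.1, 0.4, 0.1]
tcp_pos: [0.4949, 0.0791, 0.2059]
wrist_force: [0.6, -0.3, 2.4]
time: 7.05
tcp_pos: [0.4949, 0.0791, 0.2038]
ee_rot: [0.565, 3.09, 0.0]
wrist_force: [0.6, -0.8, 2.1]
finger_gap: 0.0001
gripper_force: 1.3
```

```bash
python3 -m creep '[[-1,0,0,-0.001,0],[-1,0,0,-0.001,0],[-1,0,0,0,0]]'|grep -E "tcp|wrist"; for i in 1 2 3 ; do python3 -m creep '[[-1,0,0,-0.001,0],[-1,0,0,0,0]]'|grep -E "tcp|wrist"; done
```

```text
tcp_pos: [0.4948, 0.0791, 0.2017]
wrist_force: [0.6, 0.0, 1.6]
tcp_pos: [0.4948, 0.079, 0.2007]
wrist_force: [-0.0, 0.4, 2.4]
tcp_pos: [0.4949, 0.0791, 0.2]
wrist_force: [0.8, 0.4, 5.8]
tcp_pos: [0.495, 0.0791, 0.1993]
wrist_force: [-0.9, -0.7, 7.1]
```

```bash
python3 -m creep '[[-1,0,0,-0.001,0],[-1,0,0,0,0],[-1,0,0,0,0]]'|grep -E "tcp|wrist"; python3 -m creep '[[-1,0,0,0.005,0],[-1,0,0,0.02,0],[-1,0,0,0.03,0],[-1,0,0,0.03,0],[-1,-0.03,0.02,0.02,0]]';python3 -m creep '[[-1,-0.02,0.04,0,0],[-1,-0.02,0.04,0,0],[-1,-0.02,0.04,0,0],[-1,-0.02,0.04,0,0],[-1,-0.02,0.04,0,0]]';python3 -m creep '[[-1,-0.02,0.04,0,0],[-1,-0.02,0.04,0,0],[-1,0,0,0,0],[-1,0,0,0,0],[-1,0,0,0,0]]'
python3 - <<'E'
from station import *
from h import *
for n,(r,c) in dict(scene=(165,230),top=(130,205)).items():
    d=grab_frame(n)["frame"][:,:,::-1];cv2.imwrite(f"pics/f_{n}.png",cv2.resize(d[r:r+115,c:c+145],None,fx=5,fy=5,interpolation=cv2.INTER_CUBIC))
E
```

```text
tcp_pos: [0.4951, 0.0791, 0.1987]
wrist_force: [-2.0, -1.5, 10.8]
time: 8.75
tcp_pos: [0.4667, 0.097, 0.3042]
ee_rot: [0.572, 3.087, -0.001]
wrist_force: [0.2, 1.0, 0.4]
finger_gap: 0.0002
gripper_force: 0.0
time: 9.25
tcp_pos: [0.3633, 0.3001, 0.3025]
ee_rot: [-0.565, -3.09, 0.001]
wrist_force: [-0.2, -0.2, -0.4]
finger_gap: -0.0001
gripper_force: 0.0
time: 9.75
tcp_pos: [0.3252, 0.3778, 0.3024]
ee_rot: [-0.567, -3.09, 0.002]
wrist_force: [0.4, -0.5, -0.8]
finger_gap: 0.0002
gripper_force: 0.0
```

View pics/f_scene.png

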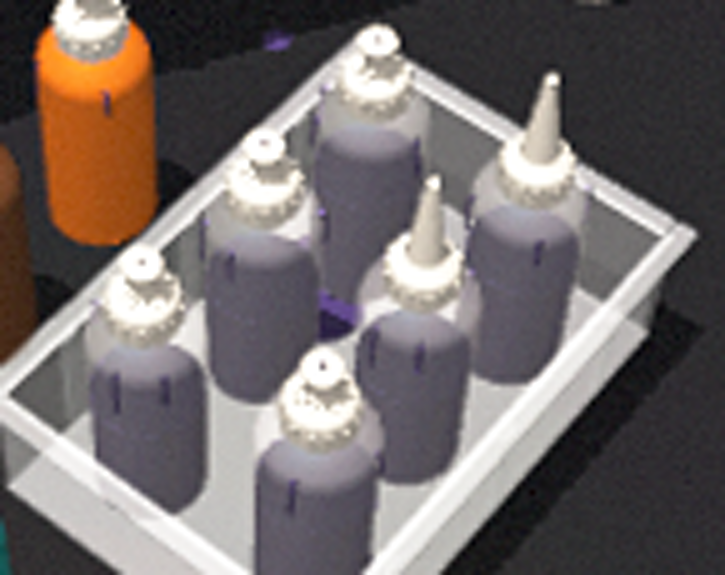

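View pics/f_top.png

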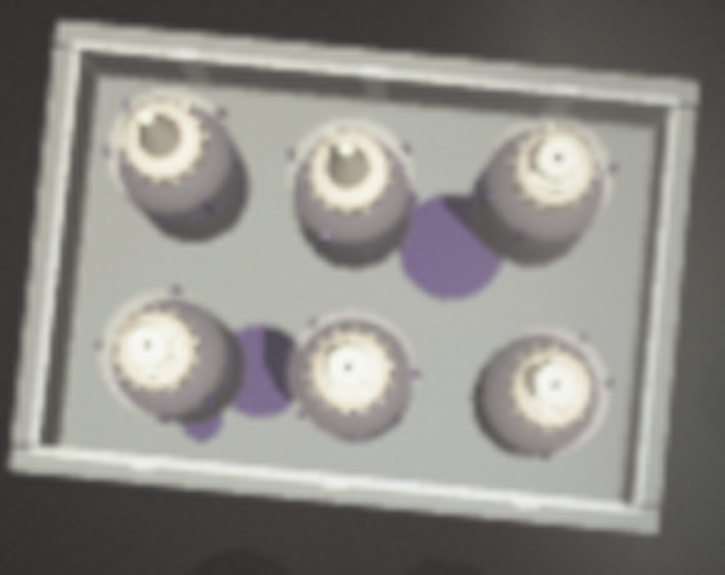

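Both spouts have dropped by about 10 crop pixels (≈8 mm), to (378,42) and (265,147). They now match the closed ones, and the bottles are where they stood. The arm is clear.

```bash
python3 -c "
from station import *
print(sign_off())"
```

```text
the job is handed in; nothing more can be done
None
```

I pressed both raised spouts down to their stops at about 11 N each, withdrew clear of the bottles, and handed the job in at just under 10 s; the last pictures show all six bottles where they stood, but the hand-in returned no verdict.

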